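Move the leak-tested exhaust filter to the aspirator and lock it

ROBOT

A 6-joint arm with a two-finger parallel gripper is mounted at the origin on a cart in front of the work surface, level with it; the furniture and walls round the work are solid. World frame = base frame: x ahead of the robot, y to its left, z up, the work surface at z = 0. Lengths are in m, angles in rad, forces in N, time in s.
With the tool pointing down it reaches from about 0.35 to 0.775 m from the base axis. Payload 7.3 kg.
Tool frame: the origin (TCP) lies on the centre line of the jaws, within the pads' length; the fingertips stand 8 mm ahead of it and the grasp point (between the pads) lies 11 mm behind it; z points along the fingers, y is the line along which they close (so a half turn about z gives the same grasp; the last joint's range is limited). The gripper opens to 92 mm and grips with 3 to 60 N. Pads are 19 mm wide; open, the fingers measure 130 mm over their backs; the gripper's body (75 mm by 190 mm) begins 47 mm behind the grasp point.
Start: joints at [1.048, 0.342, 1.524, -0, 1.275, -0.146], TCP at [0.193, 0.488, 0.214] pointing down, gripper open.
Joint ranges: [-2.53, 2.53], [-0.77, 2.02], [0.04, 2.7], [-1, 4.14], [0.28, 2.66], [-3.11, 3.11]. Speed limits (rad/s): [2.57, 2.57, 3.14, 3.14, 3.14, 3.14].

INTERFACE

Orientations are given as a 3x3 rotation matrix whose columns are the frame's x, y, z axes.
In Python, from rig import robot, vision gives the robot as it stands.
- The arm moves only by the tool move_arm, never from a script. Its argument "series" is a list of rows, each an object of numbers: "fingers": the finger opening in m, from 0 to 0.0918; "dx", "dy", "dz": the shift along the world's x, y, z in m; "wx", "wy", "wz": the turn, a rotation vector about the world's x, y, z in degrees. A call has 1 to 5 rows; each row is the pose to reach, as a shift and turn from the pose commanded when the call began; what a row does not reach only later rows make up. A row lasts 1/12 s, in which the tool goes at most 41.7 mm and 7.16 degrees, less where a joint would pass 70% of its speed; a pose out of reach is approached as far as the arm can. A call with a gripper value outside its range is refused whole. The fingers move at their own pace and stop on an object; "grip_force" is the grip in N (left out, the last holds). Time passes only in rows, so rows that repeat a pose let the fingers close. It gives the time, the measured TCP pose, the force, the opening and the grip force at its end, in the units of the state.
- robot.get_obs(): the state, without advancing time (a new reading comes with each control period).
- vision.get_image(name): name is "scene" or "top" or "wrist"; returns (picture, depth): 480x640x3 uint8, blue, green, red; 480x640 float32, m along the optical axis (not along the pixel's ray), 0 where there is no reading.
- vision.camera_info(name): a dict with "intrinsics" (3x3 intrinsics, pixels), "eye" and "attitude" of the camera in the world. Camera axes: x right, y up, looking along -z (the intrinsics and any distortion apply to the point x, -y, -z); pixel columns grow to the right and rows downward; lengths in m; the calibration is good to about 2 mm. A picture is of the moment at which its call begins: read the wrist's pose just before it. camera_info takes no time and is no camera call; for the wrist camera it gives the pose at the moment of the call.
- robot.sign_off(): hands the job in; it is judged then, once.
The state is a dict: "clock": time; "joint_pos": joint angles; "joint_vel": joint speeds; "joint_torque": joint torques, N m; "tool_pos": TCP position; "orientation": TCP orientation; "ft_force": force on the tool from outside, world axes, zero at the start; "wrist_torque": the same for the moment, N m; "finger_gap": finger opening in m; "gripper_force": force on a finger pad.
Only numpy, scipy, OpenCV 4.12 (cv2) and the standard library are available. Lean on these libraries where they do the work, as an engineer would, in place of code of your own. Each camera call takes 0.05 s, during which the arm holds its last target. There are 200 camera calls.

TASK

The exhaust filter has passed its leak test: squeeze its two side tabs together, turn it anticlockwise a sixth of a turn to free it from the test stand, and lift it straight out. Fit it in the socket on top of the white aspirator: tabs squeezed, push it gently down against the valve spring until its collar meets the flange, keep pressing lightly while you turn it a sixth of a turn clockwise until it stops, and let go, so that both tabs spring out into the notches and it is locked. Use only as much force as the plastic parts need, and leave the other things on the bench where they stand.

Things in the scene. Friction and masses are not known exactly. Their poses are not given: they have to be found in the camera images.
- filter: Exhaust filter: upright white ribbed plastic capsule, 39 mm in diameter, with a grey tab on each of two sides; 0.15 kg; locked in the test stand at the start. Origin: on its axis, at the underside of its collar (52 mm across, 3 mm thick); top at z = 49 mm. z up along the axis, tabs on its +y and -y sides, bayonet lugs on +x and -x. The same after half a turn.
- filter_grip (a point): Point on the filter's axis, 33 mm above its origin: where to squeeze the tabs from above, fingertips just over the rim. Each tab has an upright finger pad, 16 mm wide, 14 to 40 mm above the origin, its outer face 32 mm from the axis: 64 mm over both pads, 50 mm fully squeezed. A grip of 20 to 30 N is right; over 45 N on a tab breaks the plastic.
- filter_spigot (a point): Lower end of the filter's spigot, on the axis, 12.5 mm below its origin. The spigot is 28 mm in diameter. At its end two bayonet lugs stand out on the filter's +x and -x sides: to 20 mm from the axis, 40 degrees wide, 7.6 to 12.5 mm below the origin. Spigot and lugs are bevelled 2 mm at the lower end.
- tab_a (a joint): How far the tab on the filter's +y side is pushed in, m: 0 = sprung out, 0.007 = fully in (end stop). Spring 4 N at 0, 10 N at 0.007. Its tongue, 10 mm wide, 3 to 8 mm above the filter's origin, reaches 34 mm from the axis at 0 and 27 mm at 0.007: pushed in by 0.006 it clears the rim of a socket; in a notch it springs back to 0.
- tab_b (a joint): The same for the tab on the filter's -y side.
- test_stand: Leak-test stand, fixed: square aluminium plate, 116 x 116 x 12 mm, with a steel bayonet socket (72 mm across) in its middle and a small block with a dial gauge behind it (40 mm high, 53 to 87 mm from the axis). Origin: under the plate, on the socket's axis; z up, x towards the gauge.
- stand_port (a point): On the axis of the stand's socket, at the top of its flange, 32 mm above the bench; axes as the stand's. Both sockets are alike. Flange: ring of 31 mm bore, 6 mm thick, with two key slots, 51 degrees wide, which let the lugs pass only when the filter is turned +60 degrees (anticlockwise from above) from these axes, or 60 + 180. Locked: axes parallel to these. Spigot clearance 1.5 mm all round.
- stand_rim (a point): On the axis of the stand's socket, at the top of its rim, 42 mm above the bench. Rim (both sockets): 58 mm inside, 72 mm outside, 10 mm above the flange, with two notches 27 degrees wide on its +y and -y sides. The tongues stand in the notches when locked, so keep the tabs squeezed to leave, enter and turn. End stops lie 4 degrees past the locked angle and 6 past the entry angle.
- aspirator: Bench aspirator, fixed: low white case, 150 x 140 x 50 mm, with a grey bayonet socket (72 mm across) on top, and a black switch and small knob behind it (60 mm above the bench, 61 to 83 mm from the axis). Origin: under the case, on the socket's axis, 57 mm behind its front; z up, x towards switch and knob.
- aspirator_port (a point): On the axis of the aspirator's socket, at the top of its steel lock ring, 54 mm above the bench; axes as the aspirator's. The socket is screwed into the case at a different height each time: the top of its flange lies 20 to 34 mm above this point; find it by feel, it does not give way. More than 28 N on a socket breaks it. Else like stand_port: enter at +60 degrees, lock at 0.
- aspirator_valve (a joint): Brass spring valve in the well of the aspirator's socket, m pushed down: 0 = free, about 0.0024 under a locked filter. The spigot meets it 4 mm before the collar is on the flange; it pushes up with 5 N there and 8.5 N at 0.004 (collar on the flange). The lugs go under only with the collar within 1.6 mm of the flange: keep pressing lightly while turning. The stand has one too.
- bottle_100: Small screw-cap laboratory bottle, 56 mm in diameter, 110 mm high; origin under its centre. Leave alone.
- bottle_100b: The other small screw-cap bottle, same size. Leave alone.
- timer: Bench timer with three buttons, 68 x 64 x 19 mm, lying flat; origin under its centre. Leave alone.
- tape_roll: Roll of tape lying flat, 96 mm across, 18 mm high; origin under its centre. Leave alone.
- pen_blue: Marker pen lying between the task's things, 142 x 12 x 13 mm; origin under its centre. Leave alone.
Not all that is in view belongs to the job. Of the things like the filter, leave any that is purple or yellow; of the rest the larger one is meant.

How it is judged:
By the outcome, as a careful person would: the job done as asked, in the order asked, and still so for the second after the job is handed in, with the robot touching nothing.
It also fails if it takes over 58 s, if anything falls off the work surface, if the arm or the gripper's body presses on something with over 40 N, if the wrist force passes 120 N, or if a joint passes its speed limit or range.

## Working session

There is one attempt and no reset: what is moved stays moved. The work goes in short steps, Python scripts to look and compute and a tool call to move; the robot and the scene stay as the last step left them, time stands still between calls to the robot, and variables do not carry over. Pictures are saved under pics/ and viewed, at most 10 in all, crops included, and the job is handed in when it is done.

Besides the shell and the picture viewer there is one more tool, called after "Emit:" as name(argument=value, ...), one argument or row to a line, values as JSON. move_arm: Moves the arm, as the interface text tells. Its arguments: {"type":"object","properties":{"series":{"type":"array"},"grip_force":{"type":"number"}},"required":["series"]}

```bash
mkdir -p pics; ls
cat > h.py <<'E'
import numpy as np, cv2
from rig import robot, vision
def ray(ci,u,v):
    K=np.array(ci["intrinsics"]);R=np.array(ci["attitude"]);e=np.array(ci["eye"])
    d=np.array([(u-K[0,2])/K[0,0],-(v-K[1,2])/K[1,1],-1.0])
    return e,R@d
def pt(ci,u,v,depth): e,d=ray(ci,u,v); return e+d*depth
def atz(ci,u,v,z): e,d=ray(ci,u,v); return e+d*(z-e[2])/d[2]
def cloud(ci,dep):
    v,u=np.mgrid[:480,:640];K=np.array(ci["intrinsics"]);R=np.array(ci["attitude"]);e=np.array(ci["eye"])
    d=np.stack([(u-K[0,2])/K[0,0],-(v-K[1,2])/K[1,1],-np.ones_like(u,float)],-1)
    return e+(d@R.T)*dep[...,None]
E
python3 - <<'E'
from h import *
for n in("scene","top"):
    im,d=vision.get_image(n);ci=vision.camera_info(n)
    cv2.imwrite(f"pics/{n}0.png",im);np.save(f"{n}0.npy",d);print(n,ci)
o=robot.get_obs();print(o)
E
```

```text
pics
scene {'intrinsics': array([[562.58767866,   0.        , 311.51031289],
       [  0.        , 562.58767866, 243.13182749],
       [  0.        ,   0.        ,   1.        ]]), 'eye': array([-0.33105789, -0.58737801,  0.55000133]), 'attitude': array([[ 0.52778736,  0.34078698, -0.77801333],
       [-0.84937553,  0.21034555, -0.48406194],
       [-0.00131036,  0.91630725,  0.40047384]])}
top {'intrinsics': array([[472.31738446,   0.        , 326.838645  ],
       [  0.        , 472.31738446, 238.11671777],
       [  0.        ,   0.        ,   1.        ]]), 'eye': array([ 0.44965919, -0.00515074,  0.99057299]), 'attitude': array([[-0.02787184,  0.9925251 , -0.11881533],
       [-0.99957154, -0.028736  , -0.00556579],
       [-0.00893847,  0.11860929,  0.99290077]])}
{'clock': 0.1, 'joint_pos': array([ 1.04800050e+00,  3.42652310e-01,  1.52486555e+00,  9.28437537e-07,
        1.27537190e+00, -1.46035903e-01]), 'joint_vel': array([-6.31314822e-04, -1.06505120e-03, -8.80698347e-04, -6.60243489e-06,
       -2.77432700e-03, -1.91251851e-03]), 'joint_torque': array([ 1.62463002e-03, -4.32000089e+01, -2.44697160e+01,  7.19416095e-02,
        5.25989919e-02, -1.07857122e-05]), 'tool_pos': array([0.19297528, 0.48787708, 0.21363437]), 'orientation': array([[-9.29861408e-01,  3.67909420e-01, -6.48417638e-04],
       [ 3.67909943e-01,  9.29860749e-01, -1.12339887e-03],
       [ 1.89629084e-04, -1.28316455e-03, -9.99999159e-01]]), 'ft_force': array([-0.24405306,  0.68935013, -0.93469787]), 'wrist_torque': array([-0.04145922, -0.00080661, -0.02381149]), 'gripper_force': 0.0, 'finger_gap': 0.09157050088074858}
```

View pics/top0.png

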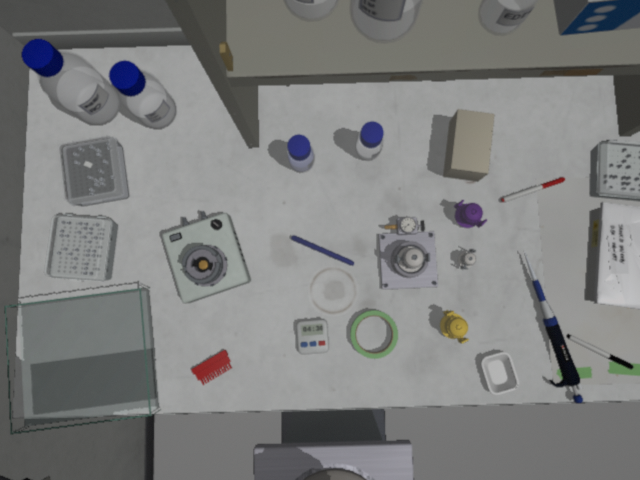

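View pics/scene0.png

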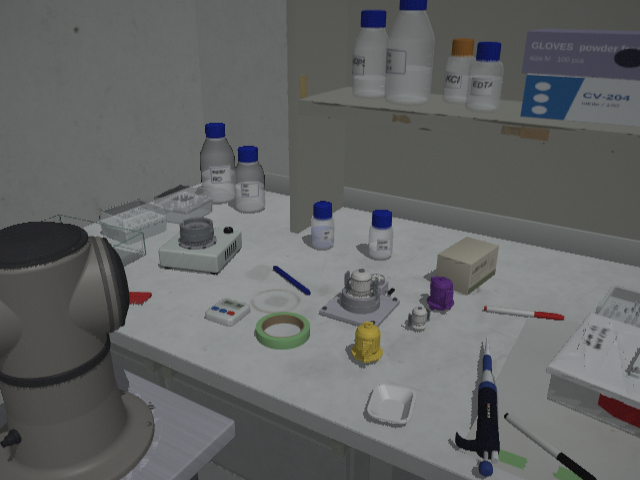

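Candidates like the filter (top view): the white capsule in the stand at (410,257), a small white one at (468,258), purple (469,213) and yellow (455,326). The meant one is the larger non-coloured capsule, the one in the stand. The aspirator socket is at (204,264). I'll confirm the filter in an enlarged crop and measure.

Run:
```python
from h import *
t=cv2.imread("pics/top0.png");s=cv2.imread("pics/scene0.png")
a=cv2.resize(t[205:305,355:488],None,fx=3,fy=3,interpolation=2)
b=cv2.resize(t[205:305,150:283],None,fx=3,fy=3,interpolation=2)
c=cv2.resize(s[255:330,312:445],None,fx=3,fy=3,interpolation=2);d=cv2.resize(s[205:280,150:283],None,fx=3,fy=3,interpolation=2)
cv2.imwrite("pics/c1.png",np.vstack([np.hstack([a,b]),np.hstack([c,d])]))
ci=vision.camera_info("top");sc=vision.camera_info("scene")
P=cloud(ci,np.load("top0.npy"));Q=cloud(sc,np.load("scene0.npy"))
for n,(u,v) in dict(filt=(410,257),small=(468,258),purple=(469,208),yel=(455,326),sock=(204,264),tankrim=(148,286),box=(90,380),b1=(300,145),b2=(371,132),tl=(378,234),tr=(436,233),br=(438,287),bl=(381,289),A=(161,236),B=(231,211),C=(250,271),D=(183,301),gauge=(408,225),sw=(215,224)).items(): print(n,P[v,u].round(3))
# top-height regions
for n,C,(u0,u1,v0,v1),zz in(("filt",P,(385,440,230,290),(.07,.1)),("rimS",P,(380,440,225,290),(.036,.046)),("sock",P,(170,240,230,295),(.075,.115)),("sockQ",Q,(170,225,210,260),(.075,.115)),("filtQ",Q,(335,395,260,310),(.06,.1))):
    X=C[v0:v1,u0:u1].reshape(-1,3);X=X[(X[:,2]>zz[0])&(X[:,2]<zz[1])]
    print(n,len(X),X.min(0).round(3),X.max(0).round(3),X.mean(0).round(3),np.percentile(X[:,2],[5,50,95]).round(4))
K=np.array(ci["intrinsics"]);p=np.array(ci["attitude"]).T@(np.array([.193,.488,.214])-ci["eye"]);print(K[0,0]*p[0]/-p[2]+K[0,2],K[1,1]*p[1]/p[2]+K[1,2])
```

```text
filt [ 0.517 -0.159  0.081]
small [ 0.515 -0.283  0.038]
purple [ 0.613 -0.284  0.062]
yel [ 0.383 -0.243  0.062]
sock [0.515 0.24  0.076]
tankrim [ 0.478  0.378 -0.002]
box [0.294 0.48  0.027]
b1 [0.737 0.046 0.109]
b2 [ 0.759 -0.091  0.107]
tl [ 0.574 -0.108 -0.001]
tr [ 0.573 -0.231 -0.003]
br [ 0.459 -0.229 -0.002]
bl [ 0.458 -0.11  -0.002]
A [ 0.583  0.353 -0.003]
B [ 0.633  0.204 -0.003]
C [ 0.504  0.164 -0.003]
D [0.445 0.289 0.049]
gauge [ 0.585 -0.165  0.041]
sw [0.596 0.223 0.059]
filt 374 [ 0.496 -0.198  0.07 ] [ 0.536 -0.133  0.086] [ 0.516 -0.165  0.078] [0.0715 0.079  0.0838]
rimS 453 [ 0.482 -0.2    0.036] [ 0.586 -0.131  0.046] [ 0.528 -0.164  0.04 ] [0.0365 0.0399 0.0431]
sock 1021 [0.478 0.206 0.075] [0.55  0.279 0.1  ] [0.514 0.242 0.088] [0.0777 0.0866 0.0968]
sockQ 566 [0.474 0.2   0.075] [0.55  0.278 0.096] [0.511 0.235 0.086] [0.0766 0.086  0.0944]
filtQ 385 [ 0.493 -0.202  0.06 ] [ 0.53  -0.137  0.085] [ 0.509 -0.173  0.072] [0.061  0.0721 0.0819]
22.568968074020916 467.51818928301645
```

View pics/c1.png

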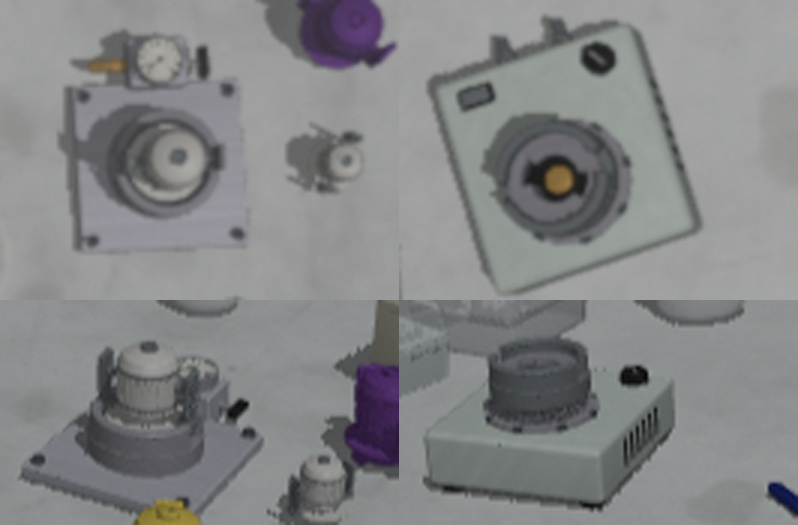

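The crop confirms the filter: white ribbed capsule with two grey tabs, locked in the stand (axis ≈ (0.516,-0.166)). The small white one at (468,258) is the decoy. The aspirator socket is at ≈(0.514,0.242) with its rim near z = 0.096. I'll go past the aspirator with the wrist camera first.

Emit:
move_arm(
  series=[
    {"dx":0.03,"dy":-0.02,"dz":0.02,"wz":-7},
    {"dx":0.06,"dy":-0.04,"dz":0.035,"wz":-14},
    {"dx":0.09,"dy":-0.06,"dz":0.05,"wz":-21},
    {"dx":0.12,"dy":-0.08,"dz":0.06,"wz":-28},
    {"dx":0.15,"dy":-0.11,"dz":0.06,"wz":-35},
  ],
)

```text
invalid input
```

Emit:
move_arm(
  series=[
    {"dx":0.03,"dy":-0.025,"wz":-7},
    {"dx":0.06,"dy":-0.05,"wz":-14},
    {"dx":0.08,"dy":-0.08,"wz":-21},
    {"dx":0.1,"dy":-0.11,"wz":-28},
    {"dx":0.12,"dy":-0.14,"wz":-35},
  ],
)

```text
invalid input
```

Run:
```python
from h import *
o=robot.get_obs();print(o["clock"],o["tool_pos"],o["orientation"][:,1],o["ft_force"])
ci=vision.camera_info("wrist");im,d=vision.get_image("wrist");cv2.imwrite("pics/w1.png",im);np.savez("w1.npz",d=d,K=ci["intrinsics"],e=ci["eye"],R=ci["attitude"]);print(ci)
```

```text
0.1 [0.19297528 0.48787708 0.21363437] [ 0.36790942  0.92986075 -0.00128316] [-0.24405306  0.68935013 -0.93469787]
{'intrinsics': array([[379.71812148,   0.        , 323.80498658],
       [  0.        , 379.71812148, 237.06541631],
       [  0.        ,   0.        ,   1.        ]]), 'eye': array([0.12858153, 0.51219832, 0.38387811]), 'attitude': array([[ 0.36837431, -0.89894679, -0.23705491],
       [ 0.9296765 ,  0.35581196,  0.09539106],
       [-0.00140451, -0.25552399,  0.96680169]])}
```

View pics/w1.png

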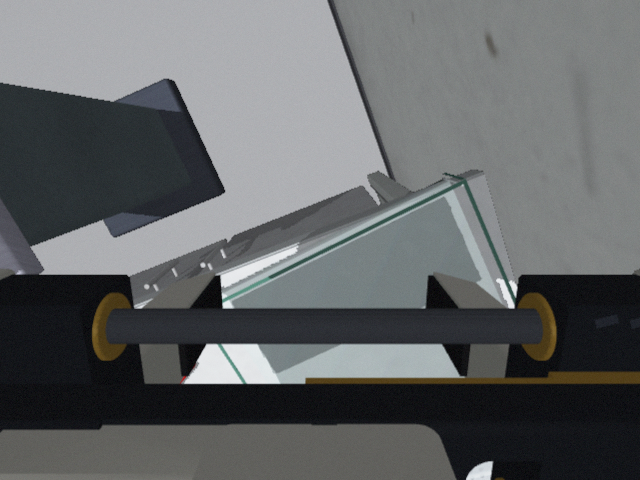

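Nothing moved (rows probably need all keys). The wrist view shows the glass tank right below the gripper, between the fingers (columns 220–515), so I'll lift first.

Emit:
move_arm(
  series=[
    {"fingers":0.0915,"dx":0.0,"dy":0.0,"dz":0.03,"wx":0,"wy":0,"wz":0},
    {"fingers":0.0915,"dx":0.02,"dy":-0.02,"dz":0.05,"wx":0,"wy":0,"wz":-7},
    {"fingers":0.0915,"dx":0.05,"dy":-0.04,"dz":0.06,"wx":0,"wy":0,"wz":-14},
    {"fingers":0.0915,"dx":0.08,"dy":-0.06,"dz":0.06,"wx":0,"wy":0,"wz":-21},
    {"fingers":0.0915,"dx":0.11,"dy":-0.08,"dz":0.06,"wx":0,"wy":0,"wz":-28},
  ],
)

```text
clock: 0.57
tool_pos: [0.3041, 0.4075, 0.275]
orientation: [[-0.645, 0.765, 0.001], [0.765, 0.645, 0.001], [0.0, 0.002, -1.0]]
ft_force: [1.2, 0.9, 0.2]
finger_gap: 0.0916
gripper_force: 0.0
```

Emit:
move_arm(
  series=[
    {"fingers":0.0915,"dx":0.02,"dy":-0.025,"dz":0,"wx":0,"wy":0,"wz":-7},
    {"fingers":0.0915,"dx":0.04,"dy":-0.05,"dz":0,"wx":0,"wy":0,"wz":-14},
    {"fingers":0.0915,"dx":0.06,"dy":-0.08,"dz":0,"wx":0,"wy":0,"wz":-21},
    {"fingers":0.0915,"dx":0.08,"dy":-0.105,"dz":0,"wx":0,"wy":0,"wz":-28},
    {"fingers":0.0915,"dx":0.1,"dy":-0.13,"dz":0,"wx":0,"wy":0,"wz":-35},
  ],
)

```text
clock: 0.98
tool_pos: [0.4038, 0.2766, 0.2741]
orientation: [[-0.088, 0.996, -0.0], [0.996, 0.088, -0.0], [-0.0, -0.0, -1.0]]
ft_force: [0.7, 1.0, -1.0]
finger_gap: 0.0915
gripper_force: 0.0
```

Emit:
move_arm(
  series=[
    {"fingers":0.0915,"dx":0.02,"dy":-0.025,"dz":0,"wx":0,"wy":0,"wz":-7},
    {"fingers":0.0915,"dx":0.035,"dy":-0.05,"dz":0,"wx":0,"wy":0,"wz":-14},
    {"fingers":0.0915,"dx":0.05,"dy":-0.08,"dz":0,"wx":0,"wy":0,"wz":-21},
    {"fingers":0.0915,"dx":0.066,"dy":-0.105,"dz":0,"wx":0,"wy":0,"wz":-28},
    {"fingers":0.0915,"dx":0.066,"dy":-0.11,"dz":0,"wx":0,"wy":0,"wz":-35},
  ],
)

```text
clock: 1.4
tool_pos: [0.4713, 0.1646, 0.2737]
orientation: [[0.502, 0.865, 0.0], [0.865, -0.502, -0.002], [-0.001, 0.001, -1.0]]
ft_force: [-0.6, -0.3, -0.2]
finger_gap: 0.0912
gripper_force: 0.0
```

```bash
cat >> h.py <<'E'
def wshot(k):
    o=robot.get_obs();print(o["clock"],o["tool_pos"].round(4),o["orientation"][:,1].round(4),o["ft_force"].round(1))
    ci=vision.camera_info("wrist");im,d=vision.get_image("wrist");cv2.imwrite(f"pics/{k}.png",im);np.savez(f"{k}.npz",d=d,intrinsics=ci["intrinsics"],eye=ci["eye"],attitude=ci["attitude"]);return ci,im,d
E
python3 - <<'E'
from h import *
ci,im,d=wshot("w2")
E
```

```text
1.4 [0.4713 0.1646 0.2737] [ 0.8648 -0.5022  0.0012] [-0.6 -0.3 -0.2]
```

View pics/w2.png

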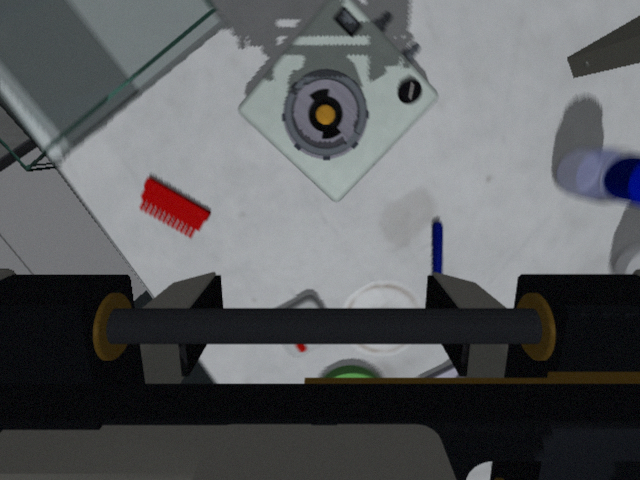

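Emit:
move_arm(
  series=[
    {"fingers":0.0915,"dx":0.0,"dy":-0.04,"dz":0,"wx":0,"wy":0,"wz":-7},
    {"fingers":0.0915,"dx":0.0,"dy":-0.08,"dz":0,"wx":0,"wy":0,"wz":-14},
    {"fingers":0.0915,"dx":-0.01,"dy":-0.12,"dz":0,"wx":0,"wy":0,"wz":-21},
    {"fingers":0.0915,"dx":-0.02,"dy":-0.16,"dz":0,"wx":0,"wy":0,"wz":-28},
    {"fingers":0.0915,"dx":-0.03,"dy":-0.2,"dz":0,"wx":0,"wy":0,"wz":-35},
  ],
)

```text
clock: 1.87
tool_pos: [0.4382, -0.0326, 0.2741]
orientation: [[0.904, 0.428, -0.0], [0.428, -0.904, 0.0], [-0.0, -0.0, -1.0]]
ft_force: [1.7, -0.5, 0.4]
finger_gap: 0.0915
gripper_force: 0.0
```

Emit:
move_arm(
  series=[
    {"fingers":0.0915,"dx":0.0,"dy":-0.04,"dz":0,"wx":0,"wy":0,"wz":-7},
    {"fingers":0.0915,"dx":0.0,"dy":-0.08,"dz":0,"wx":0,"wy":0,"wz":-14},
    {"fingers":0.0915,"dx":-0.005,"dy":-0.11,"dz":0,"wx":0,"wy":0,"wz":-21},
    {"fingers":0.0915,"dx":-0.01,"dy":-0.133,"dz":0,"wx":0,"wy":0,"wz":-25.4},
    {"fingers":0.0915,"dx":-0.01,"dy":-0.133,"dz":0,"wx":0,"wy":0,"wz":-25.4},
  ],
)

```text
clock: 2.28
tool_pos: [0.4285, -0.1679, 0.2739]
orientation: [[1.0, -0.004, -0.001], [-0.004, -1.0, -0.001], [-0.001, 0.001, -1.0]]
ft_force: [0.2, 0.6, 0.1]
finger_gap: 0.0915
gripper_force: 0.0
```

Run:
```python
from h import *
ci,im,d=wshot("w3")
```

```text
2.2833 [ 0.4285 -0.1679  0.2739] [-0.0044 -1.      0.001 ] [0.2 0.6 0.1]
```

View pics/w3.png

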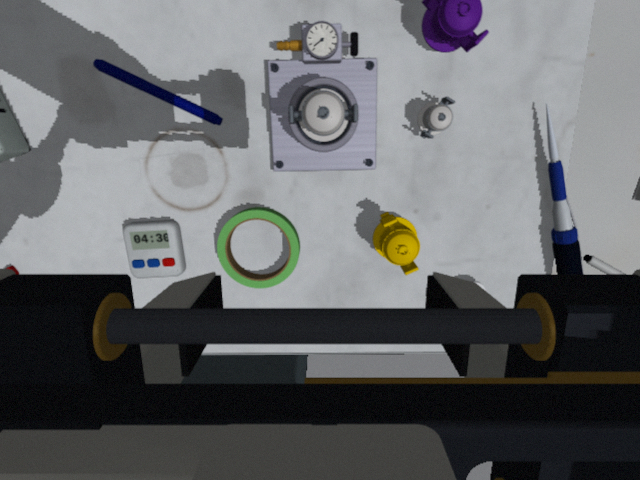

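w2 shows the aspirator socket at about (325,113); w3 shows the filter's cap at (325,112), in the stand plate with corners near (270,60), (376,57), (378,168) and (271,170). I'll enlarge both for precise reading.

Run:
```python
from h import *
a=cv2.imread("pics/w3.png")[45:185,260:390];b=cv2.imread("pics/w2.png")[45:185,260:390]
f=lambda x:cv2.resize(x,None,fx=3,fy=3,interpolation=cv2.INTER_CUBIC)
cv2.imwrite("pics/c2.png",np.hstack([f(a),f(b)]))
for k,zs in(("w3",((.074,.09),(.036,.05),(.009,.016))),("w2",((.08,.105),(.045,.055)))):
    w=np.load(k+".npz");P=cloud(w,w["d"])[0:205,240:440].reshape(-1,3)
    for lo,hi in zs:
        X=P[(P[:,2]>lo)&(P[:,2]<hi)]; print(k,lo,len(X),X[:,:2].min(0).round(4),X[:,:2].max(0).round(4),np.percentile(X[:,2],[5,50,95]).round(4))
        r=cv2.minAreaRect((X[:,:2]*1000).astype(np.float32));print(r)
```

```text
w3 0.074 1420 [ 0.4975 -0.2004] [ 0.5355 -0.1381] [0.0749 0.0807 0.0841]
((516.345703125, -169.4298095703125), (58.46427536010742, 38.5757942199707), 62.85445785522461)
w3 0.036 3002 [ 0.4815 -0.2883] [ 0.6212 -0.1346] [0.0365 0.0398 0.0429]
((549.2197875976562, -209.7167510986328), (121.52920532226562, 162.4016571044922), 9.975629806518555)
w3 0.009 8002 [ 0.4584 -0.2966] [ 0.6252 -0.1105] [0.0103 0.0119 0.0145]
((537.8391723632812, -199.08099365234375), (159.33151245117188, 187.3623504638672), 5.16432523727417)
w2 0.08 4296 [0.4789 0.2033] [0.5508 0.2756] [0.0827 0.0869 0.0969]
((514.5069580078125, 239.38856506347656), (72.42049407958984, 71.10062408447266), 60.953529357910156)
w2 0.045 15883 [0.4432 0.1582] [0.6216 0.3275] [0.0479 0.0498 0.0519]
((532.0194702148438, 244.87368774414062), (149.2906494140625, 139.37820434570312), 17.279626846313477)
```

View pics/c2.png

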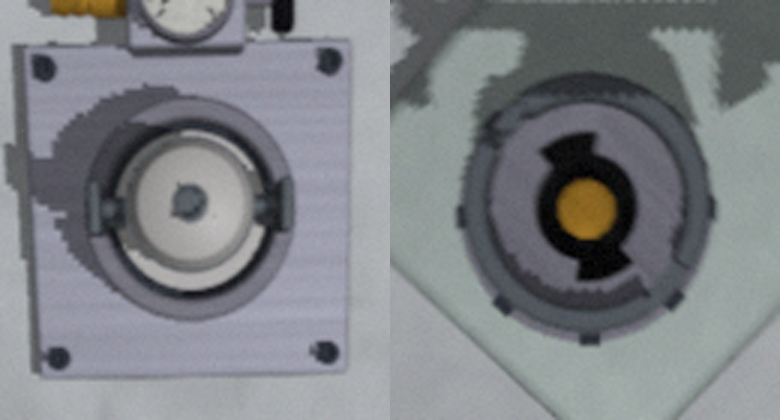

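The crop shows the stand (left: filter axis near (323,112), pads at (292.7,114.3) and (354.7,112.7), screws at the corners) and the aspirator socket (right: centre near (456,115) in crop terms, key slots roughly vertical, consistent with yaw 17.3° + 60°).

Run:
```python
from h import *
w=np.load("w3.npz");g=lambda u,v,z:atz(w,u,v,z).round(4)
S=[g(*p,.012)[:2] for p in((274.3,67.3),(369.7,65),(368.3,162),(279.3,164))]
print("screws",S,"yaw",np.degrees([np.arctan2(-(S[0]-S[1])[0],(S[0]-S[1])[1]),np.arctan2(*(S[1]-S[2])[::-1])]))
print("cap",g(322.3,111.7,.081),"rim",g(323.7,114.5,.042))
a,b=g(292.7,114.3,.072),g(354.7,112.7,.072);print("pads",a,b,(a+b)/2,np.linalg.norm(a-b),np.degrees(np.arctan2(-(a-b)[0],(a-b)[1])))
# pads & plate from cloud
P=cloud(w,w["d"])
X=P[40:190,262:385].reshape(-1,3)
c=X[(X[:,2]>.0095)&(X[:,2]<.0145)&(X[:,0]<.574)];r=cv2.minAreaRect((c[:,:2]*1000).astype(np.float32));print("plate",r)
c=X[(X[:,2]>.065)&(X[:,2]<.09)&(X[:,0]<.56)];r=cv2.minAreaRect((c[:,:2]*1000).astype(np.float32));print("filt",r, c[:,1].min(),c[:,1].max())
# second view: depth cap in top camera
ci=vision.camera_info("top");print("top view cap",atz(ci,355+178/3,205+157/3,.081).round(4))
```

```text
screws [array([ 0.5667, -0.1178]), array([ 0.5685, -0.2181]), array([ 0.4683, -0.2192]), array([ 0.4665, -0.1195])] yaw [1.02812895 0.62897032]
cap [ 0.518  -0.1682  0.081 ] rim [ 0.5176 -0.1695  0.042 ]
pads [ 0.5163 -0.1405  0.072 ] [ 0.5175 -0.1984  0.072 ] [ 0.5169  -0.16945  0.072  ] 0.05791243389808442 1.187307315728806
plate ((516.6577758789062, -169.0320587158203), (115.78765869140625, 115.95887756347656), 0.8254553079605103)
filt ((516.7642822265625, -168.9726104736328), (40.360023498535156, 62.67074203491211), 26.55103302001953) -0.20063360254043144 -0.1365932371328429
top view cap [ 0.5163 -0.1675  0.081 ]
```

Emit:
move_arm(
  series=[
    {"fingers":0.0915,"dx":0.04,"dy":0,"dz":0,"wx":0,"wy":0,"wz":1.1},
    {"fingers":0.0915,"dx":0.075,"dy":0,"dz":-0.02,"wx":0,"wy":0,"wz":1.1},
    {"fingers":0.0915,"dx":0.0885,"dy":-0.001,"dz":-0.05,"wx":0,"wy":0,"wz":1.1},
    {"fingers":0.0915,"dx":0.0885,"dy":-0.001,"dz":-0.09,"wx":0,"wy":0,"wz":1.1},
    {"fingers":0.0915,"dx":0.0885,"dy":-0.001,"dz":-0.12,"wx":0,"wy":0,"wz":1.1},
  ],
)

```text
clock: 2.75
tool_pos: [0.5179, -0.1633, 0.1514]
orientation: [[1.0, 0.025, -0.002], [0.025, -1.0, 0.001], [-0.002, -0.001, -1.0]]
ft_force: [0.1, -0.0, 0.1]
finger_gap: 0.0914
gripper_force: 0.0
```

Emit:
move_arm(
  series=[
    {"fingers":0.0915,"dx":0,"dy":0,"dz":-0.02,"wx":0,"wy":0,"wz":0},
    {"fingers":0.0915,"dx":0,"dy":0,"dz":-0.03,"wx":0,"wy":0,"wz":0},
    {"fingers":0.0915,"dx":0,"dy":0,"dz":-0.03,"wx":0,"wy":0,"wz":0},
  ],
)

```text
clock: 3.0
tool_pos: [0.5167, -0.1638, 0.1222]
orientation: [[1.0, 0.023, -0.004], [0.023, -1.0, 0.002], [-0.004, -0.002, -1.0]]
ft_force: [-0.3, 0.0, -0.5]
finger_gap: 0.0915
gripper_force: 0.0
```

Emit:
move_arm(
  series=[
    {"fingers":0.0915,"dx":0,"dy":-0.005,"dz":-0.01,"wx":0,"wy":0,"wz":-0.4},
    {"fingers":0.0915,"dx":0,"dy":-0.005,"dz":-0.025,"wx":0,"wy":0,"wz":-0.4},
    {"fingers":0.0915,"dx":0,"dy":-0.005,"dz":-0.025,"wx":0,"wy":0,"wz":-0.4},
  ],
)

```text
clock: 3.25
tool_pos: [0.5173, -0.1707, 0.0984]
orientation: [[1.0, 0.013, -0.001], [0.013, -1.0, 0.0], [-0.001, -0.0, -1.0]]
ft_force: [-0.4, 0.4, -0.5]
finger_gap: 0.0917
gripper_force: 0.0
```

Emit:
move_arm(
  series=[
    {"fingers":0.0915,"dx":0,"dy":0.001,"dz":-0.015,"wx":0,"wy":0,"wz":0},
    {"fingers":0.0915,"dx":0,"dy":0.001,"dz":-0.03,"wx":0,"wy":0,"wz":0},
    {"fingers":0.0915,"dx":0,"dy":0.001,"dz":-0.044,"wx":0,"wy":0,"wz":0},
    {"fingers":0.0915,"dx":0,"dy":0.001,"dz":-0.044,"wx":0,"wy":0,"wz":0},
    {"fingers":0.0915,"dx":0,"dy":0.001,"dz":-0.044,"wx":0,"wy":0,"wz":0},
  ],
)

```text
clock: 3.67
tool_pos: [0.5181, -0.17, 0.0561]
orientation: [[1.0, 0.013, 0.001], [0.013, -1.0, -0.0], [0.001, 0.0, -1.0]]
ft_force: [0.8, 0.5, -0.1]
finger_gap: 0.0918
gripper_force: 0.0
```

Emit:
move_arm(
  series=[
    {"fingers":0.07,"dx":-0.001,"dy":0.001,"dz":-0.002,"wx":0,"wy":0,"wz":0},
    {"fingers":0.066,"dx":-0.001,"dy":0.001,"dz":-0.002,"wx":0,"wy":0,"wz":0},
    {"fingers":0.06,"dx":-0.001,"dy":0.001,"dz":-0.002,"wx":0,"wy":0,"wz":0},
    {"fingers":0.05,"dx":-0.001,"dy":0.001,"dz":-0.002,"wx":0,"wy":0,"wz":0},
    {"fingers":0.045,"dx":-0.001,"dy":0.001,"dz":-0.002,"wx":0,"wy":0,"wz":0},
  ],
  grip_force=25,
)

```text
clock: 4.08
tool_pos: [0.5169, -0.1689, 0.0538]
orientation: [[1.0, 0.012, 0.001], [0.012, -1.0, -0.0], [0.001, 0.0, -1.0]]
ft_force: [-0.6, 0.3, 3.4]
finger_gap: 0.0628
gripper_force: 4.1
```

Emit:
move_arm(
  series=[
    {"fingers":0.045,"dx":0,"dy":0,"dz":0,"wx":0,"wy":0,"wz":0},
    {"fingers":0.045,"dx":0,"dy":0,"dz":0,"wx":0,"wy":0,"wz":0},
    {"fingers":0.045,"dx":0,"dy":0,"dz":0,"wx":0,"wy":0,"wz":0},
  ],
)

```text
clock: 4.33
tool_pos: [0.5171, -0.169, 0.0539]
orientation: [[1.0, 0.012, 0.001], [0.012, -1.0, -0.001], [0.001, 0.001, -1.0]]
ft_force: [-1.3, 0.8, 5.0]
finger_gap: 0.0481
gripper_force: 25.0
```

Emit:
move_arm(
  series=[
    {"fingers":0.045,"dx":0,"dy":0,"dz":0,"wx":0,"wy":0,"wz":2},
    {"fingers":0.045,"dx":0,"dy":0,"dz":0,"wx":0,"wy":0,"wz":6},
    {"fingers":0.045,"dx":0,"dy":0,"dz":0,"wx":0,"wy":0,"wz":10},
    {"fingers":0.045,"dx":0,"dy":0,"dz":0,"wx":0,"wy":0,"wz":15},
    {"fingers":0.045,"dx":0,"dy":0,"dz":0,"wx":0,"wy":0,"wz":15},
  ],
)

```text
clock: 4.75
tool_pos: [0.5173, -0.1692, 0.054]
orientation: [[0.961, 0.275, 0.002], [0.275, -0.961, -0.001], [0.001, 0.001, -1.0]]
ft_force: [-0.2, -0.3, 6.5]
finger_gap: 0.048
gripper_force: 25.0
```

```bash
python3 -c "
from h import *
o=robot.get_obs();print(o['ft_force'],o['wrist_torque'],o['finger_gap'],o['gripper_force'])"
```

```text
[-0.18449229 -0.25307097  6.51442356] [-0.13309515  0.20983487  0.00903916] 0.04802131227880203 25.029630661010742
```

Emit:
move_arm(
  series=[
    {"fingers":0.045,"dx":0,"dy":0,"dz":0,"wx":0,"wy":0,"wz":5},
    {"fingers":0.045,"dx":0,"dy":0,"dz":0,"wx":0,"wy":0,"wz":10},
    {"fingers":0.045,"dx":0,"dy":0,"dz":0,"wx":0,"wy":0,"wz":15},
    {"fingers":0.045,"dx":0,"dy":0,"dz":0,"wx":0,"wy":0,"wz":20},
    {"fingers":0.045,"dx":0,"dy":0,"dz":0,"wx":0,"wy":0,"wz":25},
  ],
)

```text
clock: 5.17
tool_pos: [0.5175, -0.1693, 0.0541]
orientation: [[0.755, 0.655, 0.002], [0.655, -0.755, -0.001], [0.001, 0.002, -1.0]]
ft_force: [-1.6, -0.9, 5.3]
finger_gap: 0.0484
gripper_force: 25.0
```

Emit:
move_arm(
  series=[
    {"fingers":0.045,"dx":0,"dy":0,"dz":0,"wx":0,"wy":0,"wz":5},
    {"fingers":0.045,"dx":0,"dy":0,"dz":0,"wx":0,"wy":0,"wz":10},
    {"fingers":0.045,"dx":0,"dy":0,"dz":0,"wx":0,"wy":0,"wz":15},
    {"fingers":0.045,"dx":0,"dy":0,"dz":0,"wx":0,"wy":0,"wz":20},
    {"fingers":0.045,"dx":0,"dy":0,"dz":0,"wx":0,"wy":0,"wz":20},
  ],
)

```text
clock: 5.58
tool_pos: [0.5175, -0.1693, 0.054]
orientation: [[0.485, 0.874, 0.002], [0.874, -0.485, -0.001], [0.0, 0.003, -1.0]]
ft_force: [0.8, -0.4, 6.3]
finger_gap: 0.0484
gripper_force: 25.0
```

Emit:
move_arm(
  series=[
    {"fingers":0.045,"dx":0,"dy":0,"dz":0.003,"wx":0,"wy":0,"wz":0},
    {"fingers":0.045,"dx":0,"dy":0,"dz":0.006,"wx":0,"wy":0,"wz":0},
    {"fingers":0.045,"dx":0,"dy":0,"dz":0.009,"wx":0,"wy":0,"wz":0},
  ],
)

```text
clock: 5.83
tool_pos: [0.5166, -0.1688, 0.0622]
orientation: [[0.489, 0.872, -0.0], [0.872, -0.489, 0.0], [-0.0, -0.0, -1.0]]
ft_force: [-0.3, -0.2, -2.0]
finger_gap: 0.048
gripper_force: 25.0
```

Emit:
move_arm(
  series=[
    {"fingers":0.045,"dx":0,"dy":0,"dz":0.015,"wx":0,"wy":0,"wz":0},
    {"fingers":0.045,"dx":0,"dy":0,"dz":0.04,"wx":0,"wy":0,"wz":0},
    {"fingers":0.045,"dx":0,"dy":0,"dz":0.07,"wx":0,"wy":0,"wz":0},
    {"fingers":0.045,"dx":0,"dy":0.01,"dz":0.095,"wx":0,"wy":0,"wz":0},
    {"fingers":0.045,"dx":0,"dy":0.03,"dz":0.11,"wx":0,"wy":0,"wz":0},
  ],
)

```text
clock: 6.25
tool_pos: [0.5171, -0.1402, 0.1747]
orientation: [[0.491, 0.871, 0.002], [0.871, -0.491, -0.002], [-0.0, 0.003, -1.0]]
ft_force: [1.7, -0.5, -0.8]
finger_gap: 0.048
gripper_force: 25.0
```

Emit:
move_arm(
  series=[
    {"fingers":0.045,"dx":0,"dy":0.03,"dz":0,"wx":0,"wy":0,"wz":2},
    {"fingers":0.045,"dx":0,"dy":0.065,"dz":0,"wx":0,"wy":0,"wz":4},
    {"fingers":0.045,"dx":0,"dy":0.1,"dz":0,"wx":0,"wy":0,"wz":6},
    {"fingers":0.045,"dx":0,"dy":0.135,"dz":0,"wx":0,"wy":0,"wz":8},
    {"fingers":0.045,"dx":0,"dy":0.17,"dz":0,"wx":0,"wy":0,"wz":10},
  ],
)

```text
clock: 6.67
tool_pos: [0.5156, 0.0328, 0.1719]
orientation: [[0.329, 0.944, -0.002], [0.944, -0.329, 0.0], [-0.0, -0.002, -1.0]]
ft_force: [0.7, 1.0, -0.9]
finger_gap: 0.0479
gripper_force: 25.0
```

Emit:
move_arm(
  series=[
    {"fingers":0.045,"dx":0,"dy":0.035,"dz":0,"wx":0,"wy":0,"wz":2},
    {"fingers":0.045,"dx":0,"dy":0.07,"dz":0,"wx":0,"wy":0,"wz":4},
    {"fingers":0.045,"dx":0,"dy":0.105,"dz":0,"wx":0,"wy":0,"wz":6},
    {"fingers":0.045,"dx":0,"dy":0.14,"dz":0,"wx":0,"wy":0,"wz":6.5},
    {"fingers":0.045,"dx":0,"dy":0.17,"dz":0,"wx":0,"wy":0,"wz":6.5},
  ],
)

```text
clock: 7.08
tool_pos: [0.5155, 0.2034, 0.1718]
orientation: [[0.22, 0.975, -0.002], [0.975, -0.22, -0.0], [-0.001, -0.002, -1.0]]
ft_force: [-0.3, -0.5, -1.2]
finger_gap: 0.0481
gripper_force: 25.0
```

Emit:
move_arm(
  series=[
    {"fingers":0.045,"dx":-0.002,"dy":0.025,"dz":0,"wx":0,"wy":0,"wz":0},
    {"fingers":0.045,"dx":-0.002,"dy":0.038,"dz":0,"wx":0,"wy":0,"wz":0},
    {"fingers":0.045,"dx":-0.002,"dy":0.038,"dz":0,"wx":0,"wy":0,"wz":0},
    {"fingers":0.045,"dx":-0.002,"dy":0.038,"dz":0,"wx":0,"wy":0,"wz":0},
  ],
)

```text
clock: 7.42
tool_pos: [0.5142, 0.239, 0.1718]
orientation: [[0.22, 0.975, -0.001], [0.975, -0.22, -0.001], [-0.001, -0.001, -1.0]]
ft_force: [0.1, -0.5, -1.2]
finger_gap: 0.0476
gripper_force: 25.0
```

Run:
```python
from h import *
o=robot.get_obs();print(o["clock"],o["tool_pos"],o["joint_pos"].round(2),o["ft_force"],o["finger_gap"])
T,_=vision.get_image("top");S,_=vision.get_image("scene")
f=lambda x:cv2.resize(x,None,fx=2.8,fy=2.8,interpolation=2)
cv2.imwrite("pics/t4.png",np.hstack([f(T[180:310,140:280]),f(S[160:290,140:280])]))
```

```text
7.4167 [0.51416747 0.23899378 0.17175483] [ 0.3   0.45  1.47 -0.    1.22  0.52] [ 0.05034214 -0.50082254 -1.20315955] 0.04761672179468837
```

View pics/t4.png

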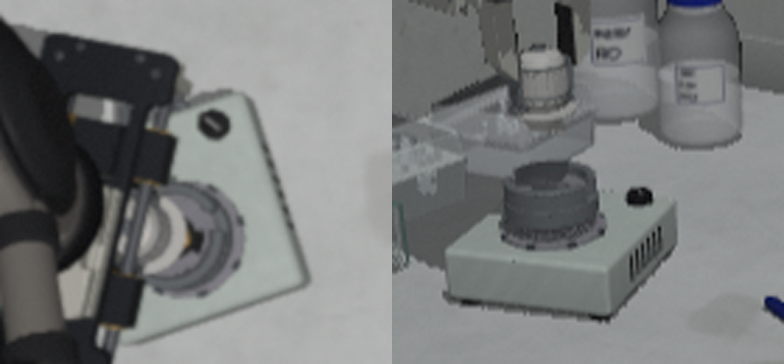

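The picture shows the filter held upright above the socket (scene crop: filter at (543,85), socket at (550,190)). Now I'll descend, going slowly near the socket.

Emit:
move_arm(
  series=[
    {"fingers":0.045,"dx":0.0005,"dy":0.0003,"dz":-0.012,"wx":0,"wy":0,"wz":0},
    {"fingers":0.045,"dx":0.0005,"dy":0.0003,"dz":-0.025,"wx":0,"wy":0,"wz":0},
    {"fingers":0.045,"dx":0.0005,"dy":0.0003,"dz":-0.036,"wx":0,"wy":0,"wz":0},
    {"fingers":0.045,"dx":0.0005,"dy":0.0003,"dz":-0.042,"wx":0,"wy":0,"wz":0},
    {"fingers":0.045,"dx":0.0005,"dy":0.0003,"dz":-0.042,"wx":0,"wy":0,"wz":0},
  ],
)

```text
clock: 7.93
tool_pos: [0.5146, 0.238, 0.1289]
orientation: [[0.223, 0.975, -0.003], [0.975, -0.223, -0.001], [-0.002, -0.002, -1.0]]
ft_force: [0.4, -0.2, -1.1]
finger_gap: 0.048
gripper_force: 25.0
```

Emit:
move_arm(
  series=[
    {"fingers":0.045,"dx":0,"dy":0,"dz":-0.002,"wx":0,"wy":0,"wz":0},
    {"fingers":0.045,"dx":0,"dy":0,"dz":-0.004,"wx":0,"wy":0,"wz":0},
    {"fingers":0.045,"dx":0,"dy":0,"dz":-0.006,"wx":0,"wy":0,"wz":0},
    {"fingers":0.045,"dx":0,"dy":0,"dz":-0.008,"wx":0,"wy":0,"wz":0},
  ],
)

```text
clock: 8.27
tool_pos: [0.5155, 0.2395, 0.1226]
orientation: [[0.221, 0.975, 0.001], [0.975, -0.221, 0.0], [0.0, 0.001, -1.0]]
ft_force: [0.6, -0.1, -1.7]
finger_gap: 0.0475
gripper_force: 25.0
```

Emit:
move_arm(
  series=[
    {"fingers":0.045,"dx":0,"dy":0,"dz":-0.001,"wx":0,"wy":0,"wz":0},
    {"fingers":0.045,"dx":0,"dy":0,"dz":-0.002,"wx":0,"wy":0,"wz":0},
    {"fingers":0.045,"dx":0,"dy":0,"dz":-0.002,"wx":0,"wy":0,"wz":0},
  ],
)

```text
clock: 8.52
tool_pos: [0.5151, 0.2395, 0.1201]
orientation: [[0.221, 0.975, -0.0], [0.975, -0.221, -0.0], [-0.0, -0.0, -1.0]]
ft_force: [-0.0, -0.6, -1.7]
finger_gap: 0.048
gripper_force: 25.0
```

Emit:
move_arm(
  series=[
    {"fingers":0.045,"dx":0,"dy":0,"dz":-0.0007,"wx":0,"wy":0,"wz":0},
    {"fingers":0.045,"dx":0,"dy":0,"dz":-0.0014,"wx":0,"wy":0,"wz":0},
    {"fingers":0.045,"dx":0,"dy":0,"dz":-0.002,"wx":0,"wy":0,"wz":0},
    {"fingers":0.045,"dx":0,"dy":0,"dz":-0.002,"wx":0,"wy":0,"wz":0},
  ],
)

```text
clock: 8.85
tool_pos: [0.5151, 0.2395, 0.1181]
orientation: [[0.221, 0.975, -0.0], [0.975, -0.221, -0.0], [-0.0, -0.0, -1.0]]
ft_force: [-0.7, 1.0, -1.3]
finger_gap: 0.0478
gripper_force: 25.0
```

Emit:
move_arm(
  series=[
    {"fingers":0.045,"dx":0,"dy":0,"dz":-0.0007,"wx":0,"wy":0,"wz":0},
    {"fingers":0.045,"dx":0,"dy":0,"dz":-0.0014,"wx":0,"wy":0,"wz":0},
    {"fingers":0.045,"dx":0,"dy":0,"dz":-0.002,"wx":0,"wy":0,"wz":0},
    {"fingers":0.045,"dx":0,"dy":0,"dz":-0.002,"wx":0,"wy":0,"wz":0},
  ],
)

```text
clock: 9.18
tool_pos: [0.5151, 0.2395, 0.1161]
orientation: [[0.221, 0.975, -0.0], [0.975, -0.221, -0.0], [-0.0, -0.0, -1.0]]
ft_force: [1.7, -0.5, -1.2]
finger_gap: 0.0478
gripper_force: 25.0
```

Emit:
move_arm(
  series=[
    {"fingers":0.045,"dx":0,"dy":0,"dz":-0.0007,"wx":0,"wy":0,"wz":0},
    {"fingers":0.045,"dx":0,"dy":0,"dz":-0.0014,"wx":0,"wy":0,"wz":0},
    {"fingers":0.045,"dx":0,"dy":0,"dz":-0.002,"wx":0,"wy":0,"wz":0},
    {"fingers":0.045,"dx":0,"dy":0,"dz":-0.0025,"wx":0,"wy":0,"wz":0},
  ],
)

```text
clock: 9.52
tool_pos: [0.5152, 0.2395, 0.1137]
orientation: [[0.221, 0.975, 0.0], [0.975, -0.221, 0.0], [0.0, 0.0, -1.0]]
ft_force: [0.1, 0.3, -1.8]
finger_gap: 0.0478
gripper_force: 25.0
```

Emit:
move_arm(
  series=[
    {"fingers":0.045,"dx":0,"dy":0,"dz":-0.0005,"wx":0,"wy":0,"wz":0},
    {"fingers":0.045,"dx":0,"dy":0,"dz":-0.001,"wx":0,"wy":0,"wz":0},
    {"fingers":0.045,"dx":0,"dy":0,"dz":-0.0015,"wx":0,"wy":0,"wz":0},
  ],
)

```text
clock: 9.77
tool_pos: [0.5152, 0.2395, 0.1122]
orientation: [[0.221, 0.975, 0.0], [0.975, -0.221, -0.0], [0.0, 0.0, -1.0]]
ft_force: [-0.8, 0.1, -1.0]
finger_gap: 0.0481
gripper_force: 25.0
```

Emit:
move_arm(
  series=[
    {"fingers":0.045,"dx":0,"dy":0,"dz":-0.0005,"wx":0,"wy":0,"wz":0},
    {"fingers":0.045,"dx":0,"dy":0,"dz":-0.001,"wx":0,"wy":0,"wz":0},
    {"fingers":0.045,"dx":0,"dy":0,"dz":-0.001,"wx":0,"wy":0,"wz":0},
  ],
)

```text
clock: 10.02
tool_pos: [0.5152, 0.2395, 0.1111]
orientation: [[0.221, 0.975, 0.0], [0.975, -0.221, -0.0], [-0.0, 0.0, -1.0]]
ft_force: [0.4, -0.4, -1.5]
finger_gap: 0.0481
gripper_force: 25.0
```

Emit:
move_arm(
  series=[
    {"fingers":0.045,"dx":0,"dy":0,"dz":-0.0005,"wx":0,"wy":0,"wz":0},
    {"fingers":0.045,"dx":0,"dy":0,"dz":-0.001,"wx":0,"wy":0,"wz":0},
    {"fingers":0.045,"dx":0,"dy":0,"dz":-0.001,"wx":0,"wy":0,"wz":0},
  ],
)

```text
clock: 10.27
tool_pos: [0.5153, 0.2396, 0.1107]
orientation: [[0.221, 0.975, 0.001], [0.975, -0.221, 0.0], [0.0, 0.001, -1.0]]
ft_force: [-0.5, -0.0, 4.1]
finger_gap: 0.0483
gripper_force: 25.0
```

Emit:
move_arm(
  series=[
    {"fingers":0.045,"dx":0,"dy":0,"dz":-0.0005,"wx":0,"wy":0,"wz":0},
    {"fingers":0.045,"dx":0,"dy":0,"dz":-0.001,"wx":0,"wy":0,"wz":0},
    {"fingers":0.045,"dx":0,"dy":0,"dz":-0.001,"wx":0,"wy":0,"wz":0},
  ],
)

```text
clock: 10.52
tool_pos: [0.5153, 0.2396, 0.1095]
orientation: [[0.221, 0.975, 0.001], [0.975, -0.221, 0.0], [0.0, 0.0, -1.0]]
ft_force: [-0.8, -0.7, 4.5]
finger_gap: 0.0479
gripper_force: 25.0
```

Emit:
move_arm(
  series=[
    {"fingers":0.045,"dx":0,"dy":0,"dz":-0.0005,"wx":0,"wy":0,"wz":0},
    {"fingers":0.045,"dx":0,"dy":0,"dz":-0.001,"wx":0,"wy":0,"wz":0},
    {"fingers":0.045,"dx":0,"dy":0,"dz":-0.0015,"wx":0,"wy":0,"wz":0},
    {"fingers":0.045,"dx":0,"dy":0,"dz":-0.0015,"wx":0,"wy":0,"wz":0},
  ],
)

```text
clock: 10.85
tool_pos: [0.5153, 0.2396, 0.108]
orientation: [[0.221, 0.975, 0.001], [0.975, -0.221, 0.0], [0.0, 0.0, -1.0]]
ft_force: [-0.8, -0.3, 5.6]
finger_gap: 0.0477
gripper_force: 25.1
```

Emit:
move_arm(
  series=[
    {"fingers":0.045,"dx":0,"dy":0,"dz":-0.0004,"wx":0,"wy":0,"wz":0},
    {"fingers":0.045,"dx":0,"dy":0,"dz":-0.0008,"wx":0,"wy":0,"wz":0},
    {"fingers":0.045,"dx":0,"dy":0,"dz":-0.0008,"wx":0,"wy":0,"wz":0},
  ],
)

```text
clock: 11.1
tool_pos: [0.5153, 0.2396, 0.1073]
orientation: [[0.221, 0.975, 0.001], [0.975, -0.221, 0.0], [0.0, 0.001, -1.0]]
ft_force: [-2.7, -0.3, 7.1]
finger_gap: 0.0481
gripper_force: 25.1
```

Emit:
move_arm(
  series=[
    {"fingers":0.045,"dx":0,"dy":0,"dz":-0.0003,"wx":0,"wy":0,"wz":0},
    {"fingers":0.045,"dx":0,"dy":0,"dz":-0.0005,"wx":0,"wy":0,"wz":0},
    {"fingers":0.045,"dx":0,"dy":0,"dz":-0.0005,"wx":0,"wy":0,"wz":0},
  ],
)

```text
clock: 11.35
tool_pos: [0.5153, 0.2397, 0.1071]
orientation: [[0.221, 0.975, 0.001], [0.975, -0.221, 0.0], [0.001, 0.001, -1.0]]
ft_force: [-2.4, 0.2, 8.3]
finger_gap: 0.0483
gripper_force: 25.1
```

Emit:
move_arm(
  series=[
    {"fingers":0.045,"dx":0,"dy":0,"dz":-0.0003,"wx":0,"wy":0,"wz":0},
    {"fingers":0.045,"dx":0,"dy":0,"dz":-0.0005,"wx":0,"wy":0,"wz":0},
    {"fingers":0.045,"dx":0,"dy":0,"dz":-0.0005,"wx":0,"wy":0,"wz":0},
  ],
)

```text
clock: 11.6
tool_pos: [0.5153, 0.2397, 0.107]
orientation: [[0.221, 0.975, 0.001], [0.975, -0.221, 0.0], [0.001, 0.001, -1.0]]
ft_force: [-3.4, -0.5, 10.9]
finger_gap: 0.0483
gripper_force: 25.1
```

The collar has met the flange (z stopped while force rises, 11 N). Turning clockwise with light pressure.

Emit:
move_arm(
  series=[
    {"fingers":0.045,"dx":-0.0003,"dy":0,"dz":0,"wx":0,"wy":0,"wz":-2},
    {"fingers":0.045,"dx":-0.0005,"dy":0,"dz":0,"wx":0,"wy":0,"wz":-5},
    {"fingers":0.045,"dx":-0.0005,"dy":0,"dz":0,"wx":0,"wy":0,"wz":-9},
    {"fingers":0.045,"dx":-0.0005,"dy":0,"dz":0,"wx":0,"wy":0,"wz":-13},
    {"fingers":0.045,"dx":-0.0005,"dy":0,"dz":0,"wx":0,"wy":0,"wz":-15},
  ],
)

```text
clock: 12.02
tool_pos: [0.5158, 0.24, 0.1071]
orientation: [[0.469, 0.883, 0.003], [0.883, -0.469, 0.001], [0.002, 0.002, -1.0]]
ft_force: [0.6, 0.6, 8.5]
finger_gap: 0.0481
gripper_force: 25.0
```

```bash
python3 -c "
from h import *
o=robot.get_obs();print(o['ft_force'],o['wrist_torque'],o['finger_gap'],o['tool_pos'])"
```

```text
[0.64367335 0.56078712 8.52909673] [0.05424848 0.10798508 0.00763125] 0.0481110608120741 [0.51578864 0.23996543 0.10705477]
```

Emit:
move_arm(
  series=[
    {"fingers":0.045,"dx":0,"dy":0,"dz":0,"wx":0,"wy":0,"wz":-4},
    {"fingers":0.045,"dx":0,"dy":0,"dz":0,"wx":0,"wy":0,"wz":-9},
    {"fingers":0.045,"dx":0,"dy":0,"dz":0,"wx":0,"wy":0,"wz":-14},
    {"fingers":0.045,"dx":0,"dy":0,"dz":0,"wx":0,"wy":0,"wz":-19},
    {"fingers":0.045,"dx":0,"dy":0,"dz":0,"wx":0,"wy":0,"wz":-24},
  ],
)

```text
clock: 12.43
tool_pos: [0.5161, 0.2399, 0.1071]
orientation: [[0.788, 0.615, 0.004], [0.615, -0.788, 0.001], [0.004, 0.002, -1.0]]
ft_force: [0.0, 0.5, 8.0]
finger_gap: 0.0479
gripper_force: 25.0
```

Emit:
move_arm(
  series=[
    {"fingers":0.045,"dx":0,"dy":0,"dz":0,"wx":0,"wy":0,"wz":-5},
    {"fingers":0.045,"dx":0,"dy":0,"dz":0,"wx":0,"wy":0,"wz":-10},
    {"fingers":0.045,"dx":0,"dy":0,"dz":0,"wx":0,"wy":0,"wz":-15},
    {"fingers":0.045,"dx":0,"dy":0,"dz":0,"wx":0,"wy":0,"wz":-19},
    {"fingers":0.045,"dx":0,"dy":0,"dz":0,"wx":0,"wy":0,"wz":-19},
  ],
)

```text
clock: 12.85
tool_pos: [0.5161, 0.2398, 0.1071]
orientation: [[0.946, 0.325, 0.004], [0.325, -0.946, 0.001], [0.004, 0.0, -1.0]]
ft_force: [0.2, 0.8, 8.5]
finger_gap: 0.0479
gripper_force: 25.0
```

```bash
python3 -c "
from h import *
o=robot.get_obs();print(o['ft_force'],o['wrist_torque'],o['finger_gap'],o['tool_pos'],np.degrees(np.arctan2(*o['orientation'][1::-1,1])))"
```

```text
[0.18141636 0.7890551  8.4708075 ] [-0.08275609  0.11638112 -0.01524744] 0.047935709233236645 [0.51608619 0.23978991 0.10708155] -71.008781984504
```

Emit:
move_arm(
  series=[
    {"fingers":0.045,"dx":0,"dy":0,"dz":0,"wx":0,"wy":0,"wz":-1},
    {"fingers":0.045,"dx":0,"dy":0,"dz":0,"wx":0,"wy":0,"wz":-2},
    {"fingers":0.045,"dx":0,"dy":0,"dz":0,"wx":0,"wy":0,"wz":-3},
    {"fingers":0.045,"dx":0,"dy":0,"dz":0,"wx":0,"wy":0,"wz":-4},
  ],
)

```text
clock: 13.18
tool_pos: [0.5162, 0.2398, 0.1071]
orientation: [[0.965, 0.262, 0.004], [0.262, -0.965, 0.001], [0.004, 0.0, -1.0]]
ft_force: [1.0, 0.1, 8.9]
finger_gap: 0.0482
gripper_force: 25.0
```

```bash
cat > s.py <<'E'
from h import *
o=robot.get_obs();print(o['clock'],o['ft_force'].round(2),o['wrist_torque'].round(3),o['finger_gap'],o['tool_pos'].round(4),np.degrees(np.arctan2(*o['orientation'][1::-1,1])))
E
python3 s.py
```

```text
13.1833 [0.99 0.14 8.87] [-0.081  0.053  0.009] 0.04822476780742501 [0.5162 0.2398 0.1071] -74.83205090626686
```

Emit:
move_arm(
  series=[
    {"fingers":0.045,"dx":0,"dy":0,"dz":0,"wx":0,"wy":0,"wz":-0.7},
    {"fingers":0.045,"dx":0,"dy":0,"dz":0,"wx":0,"wy":0,"wz":-1.4},
    {"fingers":0.045,"dx":0,"dy":0,"dz":0,"wx":0,"wy":0,"wz":-1.4},
  ],
)

```text
clock: 13.43
tool_pos: [0.5161, 0.2398, 0.1071]
orientation: [[0.971, 0.238, 0.004], [0.238, -0.971, 0.001], [0.004, 0.0, -1.0]]
ft_force: [0.2, 0.0, 7.7]
finger_gap: 0.0482
gripper_force: 25.0
```

```bash
python3 s.py
```

```text
13.4333 [0.16 0.02 7.69] [-0.119  0.095  0.019] 0.0482136759859074 [0.5161 0.2398 0.1071] -76.22246286461196
```

Emit:
move_arm(
  series=[
    {"fingers":0.045,"dx":0,"dy":0,"dz":0,"wx":0,"wy":0,"wz":-0.7},
    {"fingers":0.045,"dx":0,"dy":0,"dz":0,"wx":0,"wy":0,"wz":-1.4},
    {"fingers":0.045,"dx":0,"dy":0,"dz":0,"wx":0,"wy":0,"wz":-1.4},
  ],
)

```text
clock: 13.68
tool_pos: [0.5161, 0.2398, 0.1071]
orientation: [[0.977, 0.215, 0.004], [0.215, -0.977, 0.001], [0.004, 0.0, -1.0]]
ft_force: [-0.2, 0.6, 8.1]
finger_gap: 0.0484
gripper_force: 25.0
```

```bash
python3 s.py
```

```text
13.6833 [-0.15  0.59  8.07] [-0.001  0.044  0.082] 0.04836951529515033 [0.5161 0.2398 0.1071] -77.61289058525072
```

The stop is felt (torque rises to 0.08 N·m at -77.6°, as predicted for 4° past lock). I'll back off to the locked angle, ease the pressure and release.

Emit:
move_arm(
  series=[
    {"fingers":0.045,"dx":0,"dy":0,"dz":0,"wx":0,"wy":0,"wz":2},
    {"fingers":0.045,"dx":0,"dy":0,"dz":0,"wx":0,"wy":0,"wz":4.4},
    {"fingers":0.045,"dx":0,"dy":0,"dz":0.0006,"wx":0,"wy":0,"wz":4.4},
    {"fingers":0.045,"dx":0,"dy":0,"dz":0.0012,"wx":0,"wy":0,"wz":4.4},
    {"fingers":0.045,"dx":0,"dy":0,"dz":0.0012,"wx":0,"wy":0,"wz":4.4},
  ],
)

```text
clock: 14.1
tool_pos: [0.5158, 0.2397, 0.108]
orientation: [[0.957, 0.289, 0.003], [0.289, -0.957, 0.001], [0.003, 0.0, -1.0]]
ft_force: [0.0, -0.1, 6.5]
finger_gap: 0.0484
gripper_force: 25.0
```

```bash
python3 s.py
```

```text
14.1 [ 0.02 -0.14  6.48] [-0.079 -0.004  0.003] 0.048405926444716585 [0.5158 0.2397 0.108 ] -73.18901230318312
```

Emit:
move_arm(
  series=[
    {"fingers":0.055,"dx":0,"dy":0,"dz":0,"wx":0,"wy":0,"wz":0},
    {"fingers":0.065,"dx":0,"dy":0,"dz":0,"wx":0,"wy":0,"wz":0},
    {"fingers":0.08,"dx":0,"dy":0,"dz":0,"wx":0,"wy":0,"wz":0},
    {"fingers":0.085,"dx":0,"dy":0,"dz":0,"wx":0,"wy":0,"wz":0},
    {"fingers":0.085,"dx":0,"dy":0,"dz":0,"wx":0,"wy":0,"wz":0},
  ],
)

```text
clock: 14.52
tool_pos: [0.5144, 0.2393, 0.1067]
orientation: [[0.957, 0.289, -0.001], [0.289, -0.957, -0.0], [-0.001, 0.0, -1.0]]
ft_force: [0.0, 0.2, 0.4]
finger_gap: 0.077
gripper_force: 0.0
```

Emit:
move_arm(
  series=[
    {"fingers":0.09,"dx":0,"dy":0,"dz":0,"wx":0,"wy":0,"wz":0},
    {"fingers":0.09,"dx":0,"dy":0,"dz":0.01,"wx":0,"wy":0,"wz":0},
    {"fingers":0.09,"dx":0,"dy":0,"dz":0.04,"wx":0,"wy":0,"wz":0},
    {"fingers":0.09,"dx":0,"dy":0,"dz":0.08,"wx":0,"wy":0,"wz":0},
    {"fingers":0.09,"dx":0,"dy":0,"dz":0.12,"wx":0,"wy":0,"wz":0},
  ],
)

```text
clock: 14.93
tool_pos: [0.5139, 0.2392, 0.2283]
orientation: [[0.957, 0.289, -0.002], [0.289, -0.957, -0.001], [-0.002, 0.0, -1.0]]
ft_force: [1.3, 0.9, 0.5]
finger_gap: 0.0901
gripper_force: 0.0
```

Emit:
move_arm(
  series=[
    {"fingers":0.09,"dx":-0.03,"dy":-0.01,"dz":0.01,"wx":0,"wy":0,"wz":0},
    {"fingers":0.09,"dx":-0.06,"dy":-0.018,"dz":0.02,"wx":0,"wy":0,"wz":0},
    {"fingers":0.09,"dx":-0.08,"dy":-0.024,"dz":0.02,"wx":0,"wy":0,"wz":0},
    {"fingers":0.09,"dx":-0.08,"dy":-0.024,"dz":0.02,"wx":0,"wy":0,"wz":0},
  ],
)

```text
clock: 15.27
tool_pos: [0.4316, 0.2149, 0.2489]
orientation: [[0.957, 0.29, 0.0], [0.29, -0.957, 0.0], [0.0, 0.0, -1.0]]
ft_force: [0.4, 0.3, 0.2]
finger_gap: 0.0901
gripper_force: 0.0
```

Run:
```python
from h import *
ci,im,d=wshot("w5");S,_=vision.get_image("scene")
f=lambda x,k:cv2.resize(x,None,fx=k,fy=k,interpolation=cv2.INTER_CUBIC)
cv2.imwrite("pics/c5.png",np.hstack([f(im[20:220,220:420],2.2)[:,:440],f(S[150:270,140:235],440/120)]))
P=cloud(ci,d)[0:240,200:450].reshape(-1,3)
for lo,hi in((.128,.15),(.11,.127)):
    X=P[(P[:,2]>lo)&(P[:,2]<hi)];print(len(X),X.mean(0),np.percentile(X[:,2],[50,90,98]),X.min(0),X.max(0))
```

```text
15.2667 [0.4316 0.2149 0.2489] [ 0.2898 -0.9571  0.    ] [0.4 0.3 0.2]
2365 [0.51569605 0.23962605 0.13442936] [0.1348945  0.13742539 0.14001927] [0.49611975 0.20813465 0.12801748] [0.53582036 0.27124786 0.14175192]
433 [0.51609439 0.23791638 0.12146823] [0.12159209 0.12681702 0.12696655] [0.4954642  0.20726639 0.1100199 ] [0.535592   0.27165724 0.12699521]
```

View pics/c5.png

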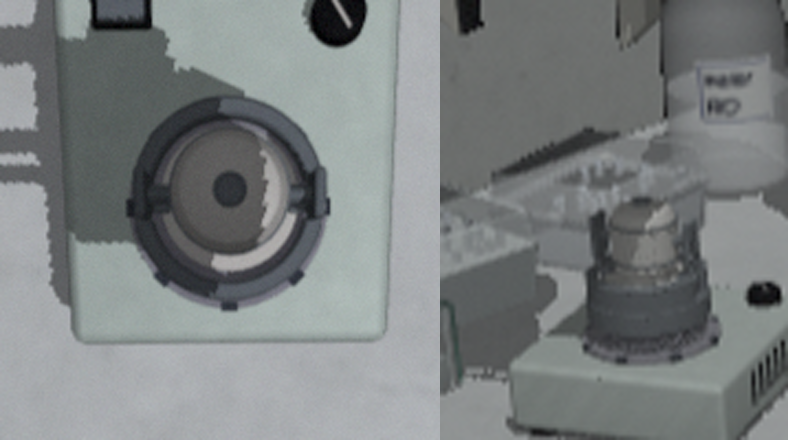

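The picture shows the filter upright in the socket. The pads are sprung out (about 64 mm over both) and aligned with the aspirator's side axis, and the cap is at z ≈ 0.136, as expected when locked. The other things are untouched.

```bash
python3 -c "
from h import *
print(robot.sign_off())"
```

```text
the job is handed in; nothing more can be done
None
```

The filter is out of the test stand and fitted in the aspirator socket: I turned it to the stop, eased it back about 4° to the locked angle, both tabs measure fully sprung out, and I handed the job in at about 15 s; no verdict was returned.

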